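# Gauge the depth of the casting box and lock the reading

### The arm

A 6-joint arm with a two-finger parallel gripper is mounted at the origin on a cart in front of the work surface, level with it; the furniture and walls round the work are solid. World frame = base frame: x ahead of the robot, y to its left, z up, the work surface at z = 0. Lengths are in m, angles in degrees, forces in N, time in s.
With the tool pointing down it reaches from about 0.4 to 0.825 m from the base axis. Payload 7 kg.
Tool frame: the origin (TCP) lies between the finger pads; the fingertips stand ctrl.nose_length ahead of it and the grasp point (between the pads) lies 2 mm behind it (ctrl.nose_length is the distance from the TCP to the fingertips, in m); z points along the fingers, y is the line along which they close (so a half turn about z gives the same grasp; the last joint's range is limited). The gripper opens to 88 mm and grips with 3 to 60 N. Pads are 19 mm wide; open, the fingers measure 130 mm over their backs; the gripper's body (78 mm by 193 mm) begins 47 mm behind the grasp point.
Start: joints at [93.455, 20.546, 0.682, 0, -70.136, -16.507], TCP at [0.152, 0.658, 0.244] pointing down, gripper open.
Joint ranges: [-176.03, 176.03], [-82.01, 121.73], [-58.28, 71.71], [-173.87, 95.51], [-174.79, -0.11], [-173.66, 173.66]. Speed limits (degrees/s): [136.94, 136.94, 172.46, 180, 180, 180].

### API

Orientations are given as [roll, pitch, yaw] about the fixed x, y, z axes, in that order (R = Rz(yaw) Ry(pitch) Rx(roll)).
In Python, from plant import ctrl gives the robot as it stands.
- The arm moves only by the tool apply_moves, never from a script. Its argument "commands" is a list of rows, each a list of 3 entries, a list of its own where there are three numbers: the shift along the world's x, y, z in cm, then the turn about the world's z in rad, then the closure, from 0 (fully open) to 1 (shut). In form: [[[x, y, z], turn, jaw], ...]. A call has 1 to 20 rows; each row is the pose to reach, as a shift and turn from the pose commanded when the call began; what a row does not reach only later rows make up. A row lasts 1/12 s, in which the tool goes at most 41.7 mm and 7.16 degrees, less where a joint would pass 70% of its speed; a pose out of reach is approached as far as the arm can. A call with a gripper value outside its range is refused whole. The fingers move at their own pace and stop on an object; the grip force is fixed at half the most. Time passes only in rows, so rows that repeat a pose let the fingers close. It gives the time, the measured TCP pose, the force, the opening and the grip force at its end, in the units of the state.
- ctrl.get_obs(): the state, without advancing time (a new reading comes with each control period).
- ctrl.snapshot(name): name is "scene" or "top"; returns a dict with "img" (480x640x3 uint8, red, green, blue), "fx", "fy", "cx", "cy" (pixels), "T" (4x4, takes a point from camera to world coordinates). Camera axes: x right, y up, looking along -z (the intrinsics and any distortion apply to the point x, -y, -z); pixel columns grow to the right and rows downward; lengths in m; the calibration is good to about 2 mm. A picture is of the moment at which its call begins. There is no depth.
- ctrl.close_job(): hands the job in; it is judged then, once.
Trained networks look in a picture, given as the dict that the camera call returned (one of the last four; its "shot" number tells which), for a name from the list of things; names that differ only in an ending like _2 or _b are one class to them, and where a whole thing is asked for, a point or a joint stands for the part that bears it (a point fixed in the world has none). Each returns a list of dicts, best first, with "score" (0 to 1); they miss things now and then, are a little off and sometimes report something else, mostly with a low value. They report only what shows in the picture. A call takes as long as a camera call. They do not tell look-alikes from the thing itself.
- ctrl.search_frame(picture, target): "at" ([column, row] in pixels, amid what is visible of it).
- ctrl.spot_point(picture, target): "at" ([column, row] in pixels: a listed point, or the origin of a listed thing).
The state is a dict: "clock": time; "joint_pos": joint angles; "qvel": joint speeds; "tau": joint torques, N m; "tool_pos": TCP position; "orientation": TCP orientation; "force": force on the tool from outside, world axes, zero at the start; "moment": the same for the moment, N m; "opening": finger opening in m; "gripper_force": force on a finger pad.
Only numpy, scipy, OpenCV 4.12 (cv2) and the standard library are available. Lean on these libraries where they do the work, as an engineer would, in place of code of your own. Each camera call takes 0.05 s, during which the arm holds its last target. There are 200 camera calls.

### The job

Take the depth gauge's reading of the casting box: lift the gauge by its T-handle and set it squarely across the middle of the box, its bar lying flat on both long walls with the rod over the inside. Push the handle gently down until the rubber foot rests on the board inside, then, still holding it down, twist the handle clockwise as far as it goes so that the rod is locked at that height. Let go: the bar must still lie flat on the walls with the foot still resting on the board, and the things round about must be left alone.

Things in the scene. Friction and masses are not known exactly. Their poses are not given: they have to be found in the camera images.
- casting_box: open wooden box fixed to the table, 170 mm (its x) by 120 mm (its y) outside, 75 mm high, walls 10 mm thick, with a plywood board inside that is set at a different height each time: the board's top lies anywhere from 22 to 45 mm below the rim and its height is not reported. Origin: centre of the underside, z up; the rim is 75 mm above it. The two long walls run along its x.
- bar_center (a point): centre of the aluminium bar that is the base of the loose depth gauge (gauge about 0.8 kg in all); the bar is 30 mm (x) by 150 mm (y, its long axis) by 16 mm high, z up; its underside is 8 mm below this point. A 32 mm barrel stands on its middle, to 62 mm above this point, and the gauge's steel rod slides upright through it.
- handle_center (a point): centre of the wooden T-handle on top of the rod: 44 mm long (its x), 12 mm thick (its y), 30 mm high, z up; grip it across the 12 mm. With the rod fully up it is 148 mm above the bar's underside. The gauge may be lifted and turned by it.
- probe (a joint): how far the rod has been pushed down, 0 (fully up) to 0.055 m. The rod is sprung: pushing it takes about 2 N at the top to 3.5 N at the bottom, and it rises again when let go unless locked.
- lock_handle (a joint): turn of the T-handle against the bar, 0 (free) to 1.2 rad (locked, at its stop), growing clockwise seen from above; starts between 0 and 0.3. At 0 the handle's x and y lie along the bar's x and y. It begins to grip at about 0.6 rad; turning takes up to about 0.2 N m and it stays where it is left.
- foot: black rubber foot at the rod's lower end, 13 mm across, origin at the centre of its sole. With the rod fully up the sole is 3 mm above the bar's underside. It yields by up to 5 mm, at about 1.5 N per mm. If it is locked while pressed on the board with more than the gauge's weight (about 7 N), the bar can lift slightly off the walls when let go.
- eraser: bystander: small eraser in a paper sleeve, 24 x 58 x 13 mm, between the box and the gauge; origin at the centre of its underside
- jar_tall: bystander: glass pigment jar with a white lid, 48 mm across, 65 mm high, behind the work; origin at the centre of its underside
- jar_white: bystander: white pigment jar, 48 mm across, 61 mm high, behind the work; origin at the centre of its underside
Mind the look-alikes: they are no part of the job. Several things have the shape of the casting_box; the one meant has the colours described above.

How it is judged (in metres and radians):
On the way, in this order (a step that is already met when the one before it is completed fails the run):
1. the gauge lies across the box and its foot touches the board while the lock is still free (under 0.5 rad) (contact force between foot and casting_box above 0.4 N and value of joint lock_handle below 0.5 rad and z of bar_center in the frame of casting_box below 0.0865 m), for 0.1 s.
2. the handle is turned to lock (over 0.95 rad) with the foot on the board (contact force between foot and casting_box above 0.3 N and value of joint lock_handle above 0.95 rad), for 0.1 s.
At the end, for the whole second after the job is handed in: Handle past 0.95 rad (locked), foot still pressing on the board (over 0.3 N), bar flat on both long walls (height within 1.5 mm, tilt under 0.025 rad), centred within 30 mm along and 15 mm across the box, square within 0.3 rad, at rest (all of step 2 and z of bar_center in the frame of casting_box between 0.0815 and 0.0845 m and angle between bar_center's own z axis and vertical below 0.025 rad and x of bar_center in the frame of casting_box between -0.03 and 0.03 m and y of bar_center in the frame of casting_box between -0.015 and 0.015 m and angle between the y axis of bar_center and the y axis of casting_box, either way round below 0.3 rad and linear speed of foot below 0.01 m/s); the robot touches nothing.
It fails at once if the foot is rammed on the board (over 30 N) (contact force between foot and casting_box above 30 N).
It fails at once if a bystander is moved by more than 30 mm (distance of any of eraser, jar_tall, jar_white from where it was at the start of the episode above 0.03 m).
It also fails if it takes over 58 s, if anything falls off the work surface, if the arm or the gripper's body presses on something with over 40 N, if the wrist force passes 120 N, or if a joint passes its speed limit or range.

## Working session

There is one attempt and no reset: what is moved stays moved. The work goes in short steps, Python scripts to look and compute and a tool call to move; the robot and the scene stay as the last step left them, time stands still between calls to the robot, and variables do not carry over. Pictures are saved under pics/ and viewed, at most 10 in all, crops included, and the job is handed in when it is done.

Besides the shell and the picture viewer there is one more tool, called in YAML: its name, and indented under it one key for each argument. apply_moves: Moves the arm, as the interface text tells. Its arguments: {"type":"object","properties":{"commands":{"type":"array"}},"required":["commands"]}

```bash
mkdir -p pics; cat > h.py <<'E'
import numpy as np, cv2
from plant import ctrl
def ray(p,uv):
    T=np.array(p["T"]); d=np.array([(uv[0]-p["cx"])/p["fx"],-(uv[1]-p["cy"])/p["fy"],-1.0])
    return T[:3,3],T[:3,:3]@d
def atz(p,uv,z):
    o,d=ray(p,uv); return o+d*(z-o[2])/d[2]
def proj(p,X):
    T=np.array(p["T"]); c=T[:3,:3].T@(np.array(X)-T[:3,3]); return [p["cx"]+p["fx"]*c[0]/-c[2], p["cy"]+p["fy"]*c[1]/c[2]]
def tri(rs):
    A=np.zeros((3,3));b=np.zeros(3)
    for o,d in rs:
        d=d/np.linalg.norm(d);M=np.eye(3)-np.outer(d,d);A+=M;b+=M@o
    return np.linalg.solve(A,b)
def save(p,n,crop=None,s=1):
    im=p["img"][:,:,::-1]
    if crop: im=im[crop[1]:crop[3],crop[0]:crop[2]]
    cv2.imwrite("pics/"+n,cv2.resize(im,None,fx=s,fy=s,interpolation=cv2.INTER_CUBIC))
E
python3 - <<'E'
from h import *
S={}
for n in("scene","top"):
    p=ctrl.snapshot(n);S[n]=p;save(p,n+".png");print(n,p.keys(),np.round(np.array(p["T"]),3).tolist())
    for t in("casting_box","bar_center","handle_center","foot","eraser","jar_tall","jar_white"):
        print(t,[(np.round(r["at"],1).tolist(),round(r["score"],2)) for r in ctrl.spot_point(p,t)[:4]])
o=ctrl.get_obs();print(o);print(ctrl.nose_length)
E
```

```text
scene dict_keys(['img', 'fx', 'fy', 'cx', 'cy', 'T', 'shot']) [[0.754, 0.433, -0.494, 0.132], [-0.657, 0.481, -0.581, -0.572], [-0.014, 0.762, 0.647, 0.673], [0.0, 0.0, 0.0, 1.0]]
casting_box [([252.1, 230.2], 0.83), ([225.0, 310.6], 0.58)]
bar_center [([351.0, 339.8], 0.92), ([311.3, 289.6], 0.7)]
handle_center [([357.0, 285.3], 0.6)]
foot []
eraser [([310.6, 289.9], 0.82)]
jar_tall [([359.9, 240.3], 0.63)]
jar_white [([387.2, 256.2], 0.96), ([356.9, 283.6], 0.4)]
top dict_keys(['img', 'fx', 'fy', 'cx', 'cy', 'T', 'shot']) [[0.012, 0.997, -0.079, 0.491], [-1.0, 0.012, -0.005, -0.083], [-0.004, 0.079, 0.997, 1.053], [0.0, 0.0, 0.0, 1.0]]
casting_box [([280.1, 332.6], 0.79), ([201.2, 240.2], 0.76)]
bar_center [([385.9, 270.6], 0.59)]
handle_center [([400.6, 270.4], 0.54)]
foot []
eraser [([312.9, 254.3], 0.59)]
jar_tall [([294.4, 169.0], 0.8)]
jar_white [([327.2, 161.0], 0.84)]
{'clock': 0.8, 'joint_pos': array([ 9.34569658e+01,  2.05447073e+01,  6.80011682e-01,  1.05865679e-05,
       -7.01336925e+01, -1.65074242e+01]), 'qvel': array([-0.05848639,  0.02931043, -0.11267442,  0.04537395, -0.07201407,
       -0.03634012]), 'tau': array([ 6.60124042e-04, -5.82273710e+01,  2.93299663e+01,  7.00215653e+00,
        1.26479592e-02, -2.08075340e-05]), 'tool_pos': array([0.15242871, 0.65753703, 0.24356513]), 'orientation': array([-1.79998452e+02,  4.48453694e-04, -1.30504548e+01]), 'force': array([0.33927558, 0.13052952, 0.29149912]), 'moment': array([-0.03129933,  0.03301606,  0.00688557]), 'gripper_force': 0.0, 'opening': 0.08756448239774335}
0.017
```

View pics/scene.png

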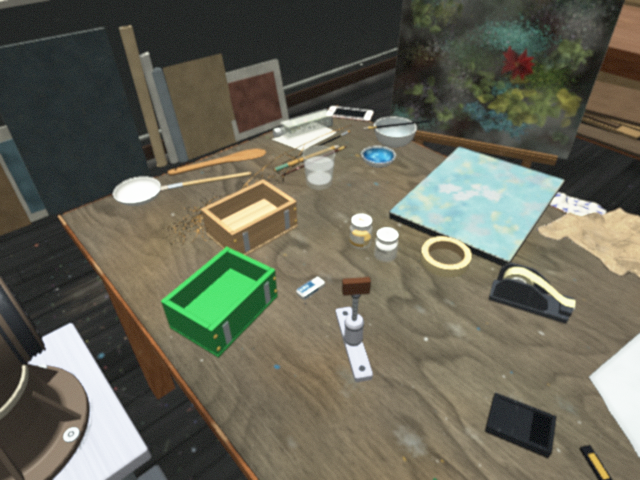

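View pics/top.png

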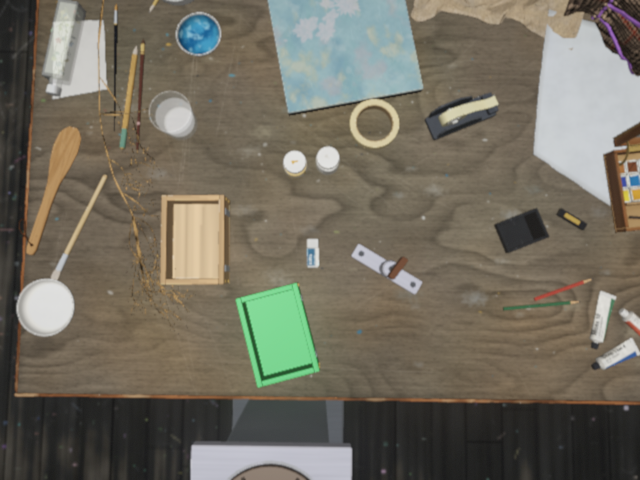

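Candidates for the box are the wooden box (top 194,240; scene 250,216) and the green one (top 278,335; scene 222,300). The description says wooden, so I choose the first. The only gauge is at top (386,270), scene (351,340). I'll check both in one close crop and measure them.

```bash
python3 - <<'E'
from h import *
p=ctrl.snapshot("top");q=ctrl.snapshot("scene")
im=p["img"][:,:,::-1]
a=cv2.resize(im[185:295,150:240],None,fx=4.4,fy=4.4,interpolation=cv2.INTER_CUBIC)
b=cv2.resize(im[235:302,345:427],None,fx=4.4,fy=4.4,interpolation=cv2.INTER_CUBIC)
c=np.zeros((484,a.shape[1]+b.shape[1],3),np.uint8);c[:a.shape[0],:a.shape[1]]=a;c[:b.shape[0],a.shape[1]:]=b
cv2.imwrite("pics/crop1.png",c)
# gauge bar: bright low-saturation blob
for P,n,box in((p,"top",(340,235,432,302)),(q,"scene",(325,300,385,385))):
    I=P["img"][box[1]:box[3],box[0]:box[2]].astype(int); m=((I.min(2)>125)&(I.max(2)-I.min(2)<40)).astype(np.uint8)
    k,l,s,ce=cv2.connectedComponentsWithStats(m); i=1+np.argmax(s[1:,4])
    pts=np.argwhere(l==i)[:,::-1].astype(np.float32)+[box[0],box[1]]
    r=cv2.boxPoints(cv2.minAreaRect(pts.astype(np.float32)))
    X=[atz(P,u,0.016) for u in r]
    print(n,s[i,4],np.round(r,1).tolist(),np.round(X,4).tolist(),"ctr",np.mean(X,0))
# wooden box outer rim in top
I=p["img"][185:295,150:240]; 
hs=cv2.cvtColor(I,cv2.COLOR_RGB2HSV); m=((hs[...,2]>125)&(hs[...,1]>50)).astype(np.uint8)
k,l,s,ce=cv2.connectedComponentsWithStats(m); i=1+np.argmax(s[1:,4])
pts=np.argwhere(l==i)[:,::-1].astype(np.float32)+[150,185]
r=cv2.boxPoints(cv2.minAreaRect(pts.astype(np.float32)));X=np.array([atz(p,u,.075) for u in r])
print("box",np.round(r,1).tolist(),np.round(X,4).tolist(),X.mean(0),[np.linalg.norm(X[j]-X[j-1]) for j in range(4)])
g=lambda P,t:ctrl.spot_point(P,t)
bc=[g(P,"bar_center") for P in(p,q)];hc=[g(P,"handle_center") for P in(p,q)]
for nm,t in(("bar",bc),("handle",hc)):
    if t[0] and t[1]: print(nm,tri([ray(p,t[0][0]["at"]),ray(q,t[1][0]["at"])]))
print("handle z=.148",atz(p,hc[0][0]["at"],.148))
b=[r for r in g(q,"casting_box")]+[None]
print("box tri",tri([ray(p,[r for r in g(p,"casting_box") if r["at"][0]<230][0]["at"]),ray(q,b[0]["at"])]))
print("bys",atz(p,g(p,"eraser")[0]["at"],0),atz(p,g(p,"jar_tall")[0]["at"],0),atz(p,g(p,"jar_white")[0]["at"],0))
E
```

```text
top 614 [[349.0, 258.0], [356.79998779296875, 242.39999389648438], [395.6000061035156, 261.79998779296875], [387.79998779296875, 277.3999938964844]] [[0.5248, -0.1502, 0.016], [0.5564, -0.1657, 0.016], [0.5183, -0.2438, 0.016], [0.4869, -0.2282, 0.016]] ctr [ 0.52156876 -0.19694375  0.016     ]
scene 656 [[343.8999938964844, 343.29998779296875], [362.70001220703125, 337.8999938964844], [373.3999938964844, 375.29998779296875], [354.6000061035156, 380.70001220703125]] [[0.4865, -0.2221, 0.016], [0.5187, -0.2356, 0.016], [0.4783, -0.2997, 0.016], [0.4487, -0.2866, 0.016]] ctr [ 0.48304279 -0.2610009   0.016     ]
box [[149.8000030517578, 293.8999938964844], [150.89999389648438, 190.6999969482422], [226.10000610351562, 191.39999389648438], [225.0, 294.70001220703125]] [[0.4505, 0.2292, 0.075], [0.6474, 0.2345, 0.075], [0.6475, 0.0901, 0.075], [0.4508, 0.0871, 0.075]] [0.54905043 0.16025878 0.075     ] [np.float64(0.14211093715242706), np.float64(0.19693815048945215), np.float64(0.14438158038197427), np.float64(0.1967436231766359)]
bar [ 0.51981731 -0.22408786  0.19408815]Traceback (most recent call last):
  File "<stdin>", line 27, in <module>
IndexError: list index out of range
```

View pics/crop1.png

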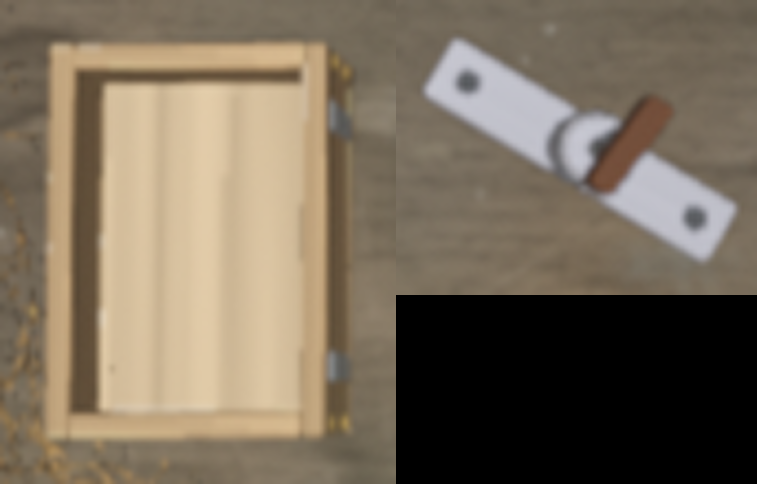

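```bash
python3 - <<'E'
from h import *
p=ctrl.snapshot("top");q=ctrl.snapshot("scene")
f=lambda x,y,ox,oy:[(x+.5)/4.4-.5+ox,(y+.5)/4.4-.5+oy]
B=np.array([atz(p,f(x,y,150,185),.075) for x,y in((50,43),(327,43),(326,436),(47,436))])
print("box",B.round(4).tolist(),B.mean(0),[round(np.linalg.norm(B[j]-B[j-1]),4) for j in range(4)])
for v in(B[0]-B[3],B[1]-B[2]): print("box x yaw",np.degrees(np.arctan2(v[1],v[0])))
G=np.array([atz(p,f(x-396,y,345,235),.016) for x,y in((456,38),(738,208),(707,263),(424,92))])
print("bar",G.mean(0),[round(np.linalg.norm(G[j]-G[j-1]),4) for j in range(4)])
for v in(G[0]-G[1],G[3]-G[2]): print("bar y yaw",np.degrees(np.arctan2(v[1],v[0])))
H=np.array([atz(p,f(x-396,y,345,235),.163) for x,y in((658,95),(672,108),(605,192),(588,183))])
print("handle",H.mean(0),[round(np.linalg.norm(H[j]-H[j-1]),4) for j in range(4)])
for v in(H[0]-H[3],H[1]-H[2]): print("handle x yaw",np.degrees(np.arctan2(v[1],v[0])))
# check in scene view: project handle centre & box corners/bar
print("scene proj handle",proj(q,[*H.mean(0)[:2],.148]),"bar",proj(q,[*G.mean(0)[:2],.016]),"box",[np.round(proj(q,b),1).tolist() for b in B])
v=q["img"][:,:,::-1].copy()
for X in [*B,*G,[*H.mean(0)[:2],.148]]: cv2.circle(v,tuple(int(round(4*c)) for c in proj(q,X)),4,(0,0,255),1,shift=2)
cv2.imwrite("pics/chk.png",cv2.resize(v[160:400,180:400],None,fx=2.5,fy=2.5,interpolation=cv2.INTER_CUBIC))
for t in("eraser","jar_tall","jar_white"):
    r=ctrl.spot_point(p,t); print(t,atz(p,r[0]["at"],.0) if r else None)
E
```

```text
box [[0.6404, 0.2149, 0.075], [0.6418, 0.0941, 0.075], [0.4714, 0.0901, 0.075], [0.4699, 0.2101, 0.075]] [0.55585145 0.15232263 0.075     ] [np.float64(0.1706), np.float64(0.1208), np.float64(0.1704), np.float64(0.12)]
box x yaw 1.6083514586321115
box x yaw 1.3447073028394358
bar [ 0.50423887 -0.22576667  0.016     ] [np.float64(0.0288), np.float64(0.1494), np.float64(0.0288), np.float64(0.1498)]
bar y yaw 59.452846736708395
bar y yaw 59.464586453767836
handle [ 0.50470258 -0.22514276  0.163     ] [np.float64(0.0442), np.float64(0.0074), np.float64(0.0423), np.float64(0.0075)]
handle x yaw -38.270757589758155
handle x yaw -38.373550375509716
scene proj handle [np.float64(355.7612010900837), np.float64(285.6602502232229)] bar [np.float64(352.7906934055283), np.float64(339.02301874364326)] box [[263.5, 178.6], [296.4, 200.6], [232.1, 234.7], [200.9, 208.6]]
eraser [ 0.5344195  -0.07860159  0.        ]
jar_tall [ 0.71271226 -0.03601603  0.        ]
jar_white [ 0.72905958 -0.10606846  0.        ]
```

View pics/chk.png

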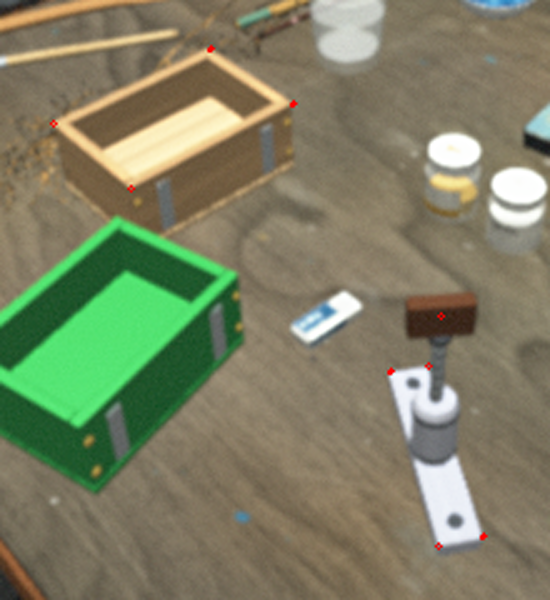

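The crop shows the wooden box, with rim corners at top (161,195) to (224,284), and the gauge. All the reprojected points land on their features in the scene view. The sizes agree (170x120, 150x29, 44). Box centre is (0.556, 0.152), yaw 1.5°. Handle is at (0.505, -0.225), yaw -38.3°, so the lock is at about 0.14 rad.

apply_moves:
  commands:
    - [[34.8, -35.8, 3], -0.44, 0]
    - [[34.8, -35.8, 3], -0.44, 0]
    - [[34.8, -35.8, 3], -0.44, 0]
    - [[34.8, -35.8, 3], -0.44, 0]
    - [[34.8, -35.8, 3], -0.44, 0]
    - [[34.8, -35.8, 3], -0.44, 0]
    - [[34.8, -35.8, 3], -0.44, 0]
    - [[34.8, -35.8, 3], -0.44, 0]
    - [[34.8, -35.8, 3], -0.44, 0]
    - [[34.8, -35.8, 3], -0.44, 0]
    - [[34.8, -35.8, 3], -0.44, 0]
    - [[34.8, -35.8, 3], -0.44, 0]
    - [[34.8, -35.8, 3], -0.44, 0]
    - [[35.2, -88.3, 3], -0.44, 0]
    - [[35.2, -88.3, 3], -0.44, 0]
    - [[35.2, -88.3, 3], -0.44, 0]
    - [[35.2, -88.3, 3], -0.44, 0]
    - [[35.2, -88.3, 3], -0.44, 0]
    - [[35.2, -88.3, 3], -0.44, 0]
    - [[35.2, -88.3, 3], -0.44, 0]

```text
clock: 3.02
tool_pos: [0.5022, 0.0061, 0.274]
orientation: [-180.0, -0.0, -38.2]
force: [1.1, 0.0, -0.4]
opening: 0.0877
gripper_force: 0.0
```

apply_moves:
  commands:
    - [[0.2, -22.3, 0], 0, 0]
    - [[0.2, -22.3, 0], 0, 0]
    - [[0.2, -22.3, 0], 0, 0]
    - [[0.2, -22.3, 0], 0, 0]
    - [[0.2, -22.3, 0], 0, 0]
    - [[0.2, -22.3, 0], 0, 0]
    - [[0.2, -22.3, 0], 0, 0]
    - [[0.2, -22.3, 0], 0, 0]
    - [[0.2, -22.3, 0], 0, 0]

```text
clock: 3.77
tool_pos: [0.5046, -0.2148, 0.2735]
orientation: [-180.0, 0.0, -38.3]
force: [-0.2, -0.6, -0.2]
opening: 0.0875
gripper_force: 0.0
```

apply_moves:
  commands:
    - [[0, -1.0, 0], 0, 0]
    - [[0, -1.0, -3], 0, 0]
    - [[0, -1.0, -6], 0, 0]
    - [[0, -1.0, -8], 0, 0]
    - [[0, -1.0, -10], 0, 0]
    - [[0, -1.0, -11.5], 0, 0]
    - [[0, -1.0, -12.7], 0, 0]
    - [[0, -1.0, -12.7], 0, 0]
    - [[0, -1.0, -12.7], 0, 0]

```text
clock: 4.52
tool_pos: [0.5048, -0.2246, 0.1465]
orientation: [180.0, 0.0, -38.2]
force: [0.3, 0.3, -0.5]
opening: 0.0878
gripper_force: 0.0
```

```bash
python3 - <<'E'
from h import *
p=ctrl.snapshot("scene");save(p,"pre.png",(280,190,440,390),3)
o=ctrl.get_obs();print(o["tool_pos"],o["orientation"],o["force"],o["joint_pos"])
E
```

```text
[ 0.50525326 -0.22475765  0.14725134] [-1.79998133e+02 -3.74206524e-02 -3.81793937e+01] [-0.20005342 -0.300615    0.06007531] [-3.67350371e+00  1.39240408e+01 -2.23818807e+01  2.44054774e-02
 -5.36621859e+01  5.54796548e+01]
```

View pics/pre.png

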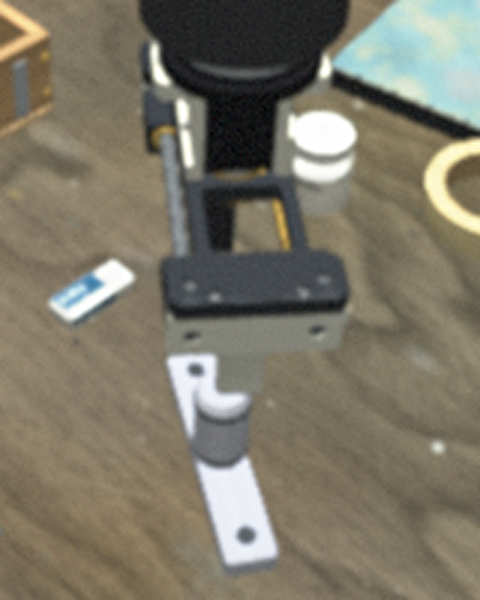

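The near finger stands in front of the handle, straight above the barrel (crop 225,380), as expected. Closing.

apply_moves:
  commands:
    - [[0, 0, 0], 0, 0.5]
    - [[0, 0, 0], 0, 0.7]
    - [[0, 0, 0], 0, 0.8]
    - [[0, 0, 0], 0, 0.9]
    - [[0, 0, 0], 0, 1]
    - [[0, 0, 0], 0, 1]
    - [[0, 0, 0], 0, 1]
    - [[0, 0, 0], 0, 1]
    - [[0, 0, 0], 0, 1]
    - [[0, 0, 0], 0, 1]

```text
clock: 5.4
tool_pos: [0.5047, -0.2251, 0.1465]
orientation: [180.0, 0.0, -38.3]
force: [-0.0, -0.5, -0.1]
opening: 0.0269
gripper_force: 0.0
```

apply_moves:
  commands:
    - [[0, 0, 0], 0, 1]
    - [[0, 0, 0], 0, 1]
    - [[0, 0, 0], 0, 1]
    - [[0, 0, 0], 0, 1]
    - [[0, 0, 0], 0, 1]
    - [[0, 0, 0], 0, 1]

```text
clock: 5.9
tool_pos: [0.5041, -0.2254, 0.1465]
orientation: [180.0, 0.0, -38.3]
force: [-4.3, -3.6, 2.1]
opening: 0.0122
gripper_force: 29.9
```

apply_moves:
  commands:
    - [[0, 0, 0.3], 0, 1]
    - [[0, 0, 0.8], 0, 1]
    - [[0, 0, 1.6], 0, 1]
    - [[0, 0, 2.6], 0, 1]
    - [[0, 0, 4], 0, 1]
    - [[0, 0, 5.5], 0, 1]
    - [[0, 0, 7], 0, 1]
    - [[0, 0, 8.5], 0, 1]
    - [[0, 0, 10], 0, 1]
    - [[0, 0, 11.5], 0, 1]
    - [[0, 0, 12.5], 0, 1]
    - [[0, 0, 13], 0, 1]
    - [[0, 0, 13], 0, 1]
    - [[0, 0, 13], 0, 1]

```text
clock: 7.07
tool_pos: [0.5044, -0.2249, 0.2762]
orientation: [-180.0, 0.0, -38.3]
force: [-1.1, 1.0, -8.8]
opening: 0.0119
gripper_force: 29.9
```

apply_moves:
  commands:
    - [[0.1, 0.5, 0], 0.01, 1]
    - [[0.2, 1.5, 0], 0.03, 1]
    - [[0.4, 3.2, 0], 0.06, 1]
    - [[0.8, 5.7, 0], 0.1, 1]
    - [[1.2, 8.5, 0], 0.14, 1]
    - [[1.6, 11.3, 0], 0.18, 1]
    - [[2.0, 14.1, 0], 0.22, 1]
    - [[2.4, 16.9, 0], 0.26, 1]
    - [[2.8, 19.7, 0], 0.3, 1]
    - [[3.2, 22.5, 0], 0.34, 1]
    - [[3.6, 25.3, 0], 0.38, 1]
    - [[4.0, 28.1, 0], 0.42, 1]
    - [[4.3, 30.9, 0], 0.46, 1]
    - [[4.6, 33.4, 0], 0.5, 1]
    - [[4.9, 35.4, 0], 0.53, 1]
    - [[5.1, 36.8, 0], 0.55, 1]
    - [[5.2, 37.5, 0], 0.56, 1]
    - [[5.2, 37.7, 0], 0.56, 1]
    - [[5.2, 37.7, 0], 0.56, 1]
    - [[5.2, 37.7, 0], 0.56, 1]

```text
clock: 8.73
tool_pos: [0.5563, 0.1511, 0.2764]
orientation: [180.0, 0.0, -6.2]
force: [0.8, -0.5, -7.8]
opening: 0.0116
gripper_force: 29.9
```

```bash
python3 - <<'E'
from h import *
p=ctrl.snapshot("scene");q=ctrl.snapshot("top")
im=p["img"][:,:,::-1]
a=cv2.resize(im[100:260,170:330],None,fx=2.5,fy=2.5,interpolation=cv2.INTER_CUBIC)
b=cv2.resize(q["img"][:,:,::-1][170:310,130:270],(400,400),interpolation=cv2.INTER_CUBIC)
cv2.imwrite("pics/hov.png",np.hstack([a,b]))
o=ctrl.get_obs();print(o["tool_pos"],o["orientation"],o["force"],o["moment"])
E
```

```text
[0.55654094 0.15083543 0.27666264] [ 1.79988267e+02  2.18566984e-03 -6.25248002e+00] [ 0.24282183  0.04697881 -7.78750674] [-0.0159565  -0.00311011 -0.01985294]
```

View pics/hov.png

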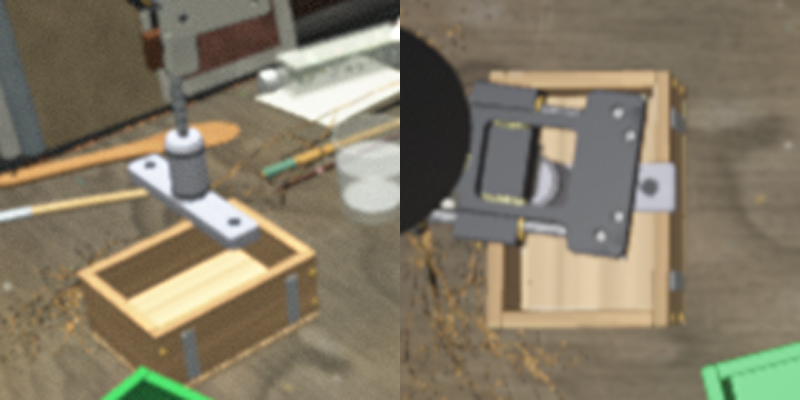

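Bar hovers square over the middle of the box: ends at (150,165) and (235,225) in the left view, and over the right wall in the top view. Lowering.

apply_moves:
  commands:
    - [[0, 0.1, -0.4], 0, 1]
    - [[0, 0.1, -1.2], 0, 1]
    - [[0, 0.1, -2.2], 0, 1]
    - [[0, 0.1, -3.2], 0, 1]
    - [[0, 0.1, -4], 0, 1]
    - [[0, 0.1, -4.6], 0, 1]
    - [[0, 0.1, -5], 0, 1]
    - [[0, 0.1, -5.2], 0, 1]
    - [[0, 0.1, -5.4], 0, 1]
    - [[0, 0.1, -5.6], 0, 1]
    - [[0, 0.1, -5.8], 0, 1]
    - [[0, 0.1, -6], 0, 1]
    - [[0, 0.1, -6], 0, 1]
    - [[0, 0.1, -6], 0, 1]

```text
clock: 10.0
tool_pos: [0.5572, 0.153, 0.2175]
orientation: [-180.0, -0.1, -6.2]
force: [-1.3, -1.0, 3.1]
opening: 0.0119
gripper_force: 29.9
```

apply_moves:
  commands:
    - [[0, 0, -0.2], 0, 1]
    - [[0, 0, -0.5], 0, 1]
    - [[0, 0, -0.8], 0, 1]
    - [[0, 0, -1.1], 0, 1]
    - [[0, 0, -1.4], 0, 1]
    - [[0, 0, -1.6], 0, 1]
    - [[0, 0, -1.7], 0, 1]
    - [[0, 0, -1.7], 0, 1]
    - [[0, 0, -1.7], 0, 1]
    - [[0, 0, -1.7], 0, 1]

```text
clock: 10.83
tool_pos: [0.5569, 0.153, 0.1997]
orientation: [-180.0, -0.0, -6.2]
force: [-0.3, -0.9, 2.5]
opening: 0.0118
gripper_force: 29.9
```

apply_moves:
  commands:
    - [[0, 0, -0.1], 0, 1]
    - [[0, 0, -0.2], 0, 1]
    - [[0, 0, -0.3], 0, 1]
    - [[0, 0, -0.3], 0, 1]
    - [[0, 0, -0.3], 0, 1]

```text
clock: 11.25
tool_pos: [0.5568, 0.1529, 0.1965]
orientation: [-180.0, -0.0, -6.2]
force: [1.0, 0.5, 3.4]
opening: 0.012
gripper_force: 29.9
```

apply_moves:
  commands:
    - [[0, 0, -0.1], 0, 1]
    - [[0, 0, -0.2], 0, 1]
    - [[0, 0, -0.2], 0, 1]
    - [[0, 0, -0.2], 0, 1]

```text
clock: 11.58
tool_pos: [0.5568, 0.153, 0.1945]
orientation: [-180.0, -0.0, -6.2]
force: [0.3, 0.4, 2.4]
opening: 0.0118
gripper_force: 29.9
```

apply_moves:
  commands:
    - [[0, 0, -0.1], 0, 1]
    - [[0, 0, -0.2], 0, 1]
    - [[0, 0, -0.2], 0, 1]
    - [[0, 0, -0.2], 0, 1]

```text
clock: 11.92
tool_pos: [0.5567, 0.1529, 0.1925]
orientation: [-180.0, -0.0, -6.2]
force: [0.5, -0.4, 2.0]
opening: 0.0118
gripper_force: 29.9
```

apply_moves:
  commands:
    - [[0, 0, -0.1], 0, 1]
    - [[0, 0, -0.2], 0, 1]
    - [[0, 0, -0.2], 0, 1]
    - [[0, 0, -0.2], 0, 1]

```text
clock: 12.25
tool_pos: [0.5567, 0.1529, 0.1905]
orientation: [-180.0, -0.0, -6.2]
force: [1.1, 0.3, 2.3]
opening: 0.0118
gripper_force: 29.9
```

apply_moves:
  commands:
    - [[0, 0, -0.1], 0, 1]
    - [[0, 0, -0.2], 0, 1]
    - [[0, 0, -0.2], 0, 1]
    - [[0, 0, -0.2], 0, 1]

```text
clock: 12.58
tool_pos: [0.5567, 0.1529, 0.1885]
orientation: [-180.0, -0.0, -6.2]
force: [0.9, 0.4, 1.4]
opening: 0.0119
gripper_force: 29.9
```

apply_moves:
  commands:
    - [[0, 0, -0.1], 0, 1]
    - [[0, 0, -0.2], 0, 1]
    - [[0, 0, -0.2], 0, 1]
    - [[0, 0, -0.2], 0, 1]

```text
clock: 12.92
tool_pos: [0.5567, 0.1529, 0.1865]
orientation: [-180.0, -0.0, -6.2]
force: [1.1, 0.2, 2.7]
opening: 0.0121
gripper_force: 29.9
```

apply_moves:
  commands:
    - [[0, 0, -0.1], 0, 1]
    - [[0, 0, -0.2], 0, 1]
    - [[0, 0, -0.2], 0, 1]
    - [[0, 0, -0.2], 0, 1]

```text
clock: 13.25
tool_pos: [0.5567, 0.1529, 0.1845]
orientation: [-180.0, -0.0, -6.2]
force: [0.9, 1.1, 3.1]
opening: 0.0116
gripper_force: 29.9
```

apply_moves:
  commands:
    - [[0, 0, -0.1], 0, 1]
    - [[0, 0, -0.2], 0, 1]
    - [[0, 0, -0.2], 0, 1]
    - [[0, 0, -0.2], 0, 1]

```text
clock: 13.58
tool_pos: [0.5567, 0.1529, 0.1825]
orientation: [-180.0, 0.0, -6.2]
force: [1.2, 1.0, 2.8]
opening: 0.0115
gripper_force: 29.9
```

apply_moves:
  commands:
    - [[0, 0, -0.1], 0, 1]
    - [[0, 0, -0.2], 0, 1]
    - [[0, 0, -0.2], 0, 1]
    - [[0, 0, -0.2], 0, 1]

```text
clock: 13.92
tool_pos: [0.5567, 0.1529, 0.1805]
orientation: [-180.0, -0.0, -6.2]
force: [1.4, 1.7, 2.9]
opening: 0.0116
gripper_force: 29.9
```

apply_moves:
  commands:
    - [[0, 0, -0.1], 0, 1]
    - [[0, 0, -0.2], 0, 1]
    - [[0, 0, -0.2], 0, 1]
    - [[0, 0, -0.2], 0, 1]

```text
clock: 14.25
tool_pos: [0.5567, 0.1529, 0.1785]
orientation: [-180.0, -0.0, -6.2]
force: [1.2, 1.4, 2.8]
opening: 0.012
gripper_force: 29.9
```

apply_moves:
  commands:
    - [[0, 0, -0.1], 0, 1]
    - [[0, 0, -0.2], 0, 1]
    - [[0, 0, -0.2], 0, 1]
    - [[0, 0, -0.2], 0, 1]

```text
clock: 14.58
tool_pos: [0.5567, 0.1529, 0.1765]
orientation: [180.0, 0.0, -6.2]
force: [1.8, 1.2, 3.3]
opening: 0.0119
gripper_force: 29.9
```

apply_moves:
  commands:
    - [[0, 0, -0.1], 0, 1]
    - [[0, 0, -0.1], 0, 1]
    - [[0, 0, -0.1], 0, 1]

```text
clock: 14.83
tool_pos: [0.5567, 0.1529, 0.1755]
orientation: [180.0, 0.0, -6.2]
force: [1.3, 1.5, 3.5]
opening: 0.0117
gripper_force: 29.9
```

apply_moves:
  commands:
    - [[0, 0, -0.1], 0, 1]
    - [[0, 0, -0.1], 0, 1]
    - [[0, 0, -0.1], 0, 1]

```text
clock: 15.08
tool_pos: [0.5567, 0.1529, 0.1745]
orientation: [180.0, 0.0, -6.2]
force: [2.4, 1.9, 2.9]
opening: 0.0122
gripper_force: 29.9
```

apply_moves:
  commands:
    - [[0, 0, -0.1], 0, 1]
    - [[0, 0, -0.1], 0, 1]
    - [[0, 0, -0.1], 0, 1]

```text
clock: 15.33
tool_pos: [0.5567, 0.1529, 0.1735]
orientation: [-180.0, 0.0, -6.2]
force: [1.5, 1.2, 2.9]
opening: 0.0118
gripper_force: 29.9
```

apply_moves:
  commands:
    - [[0, 0, -0.1], 0, 1]
    - [[0, 0, -0.1], 0, 1]
    - [[0, 0, -0.1], 0, 1]

```text
clock: 15.58
tool_pos: [0.5567, 0.1529, 0.1726]
orientation: [-180.0, -0.0, -6.2]
force: [2.2, 1.3, 4.1]
opening: 0.0123
gripper_force: 29.9
```

apply_moves:
  commands:
    - [[0, 0, -0.1], 0, 1]
    - [[0, 0, -0.1], 0, 1]
    - [[0, 0, -0.1], 0, 1]

```text
clock: 15.83
tool_pos: [0.5568, 0.1529, 0.1718]
orientation: [-180.0, -0.0, -6.2]
force: [1.1, 0.9, 6.6]
opening: 0.0116
gripper_force: 29.9
```

```bash
cat > fz.py <<'E'
from h import *
F=[]
for i in range(8):
    p=ctrl.snapshot("scene"); F.append(ctrl.get_obs()["force"])
o=ctrl.get_obs();print(np.mean(F,0),np.std(F,0),o["tool_pos"],o["moment"],o["clock"])
save(p,"now.png",(170,100,330,260),3)
E
python3 fz.py
```

```text
[1.22057315 1.29727616 4.92373296] [0.53002797 0.63068713 0.67139779] [0.55675256 0.15289247 0.17184745] [ 0.54235322 -0.43113781 -0.02962692] 16.2333
```

View pics/now.png

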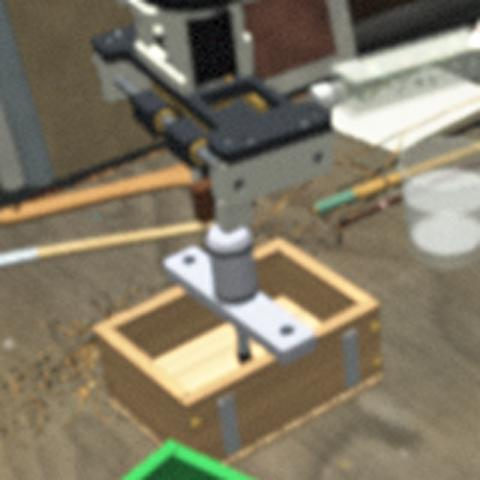

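The foot stands on the board (crop 243,357) and the bar lies on both walls. Foot force is about 2 N. I'll press slightly more, then twist clockwise.

apply_moves:
  commands:
    - [[0, 0, -0.05], 0, 1]
    - [[0, 0, -0.05], 0, 1]
    - [[0, 0, -0.05], 0, 1]
    - [[0, 0, -0.05], -0.05, 1]
    - [[0, 0, -0.05], -0.1, 1]
    - [[0, 0, -0.05], -0.15, 1]
    - [[0, 0, -0.05], -0.2, 1]
    - [[0, 0, -0.05], -0.26, 1]
    - [[0, 0, -0.05], -0.32, 1]
    - [[0, 0, -0.05], -0.38, 1]
    - [[0, 0, -0.05], -0.44, 1]
    - [[0, 0, -0.05], -0.5, 1]
    - [[0, 0, -0.05], -0.56, 1]
    - [[0, 0, -0.05], -0.62, 1]
    - [[0, 0, -0.05], -0.68, 1]
    - [[0, 0, -0.05], -0.74, 1]
    - [[0, 0, -0.05], -0.8, 1]
    - [[0, 0, -0.05], -0.86, 1]
    - [[0, 0, -0.05], -0.92, 1]
    - [[0, 0, -0.05], -0.92, 1]

```text
clock: 17.9
tool_pos: [0.5569, 0.1533, 0.1715]
orientation: [-179.9, 0.0, -59.1]
force: [0.5, 3.3, 6.5]
opening: 0.0119
gripper_force: 29.9
```

```bash
python3 fz.py; python3 -c "
from h import *
print(ctrl.get_obs()['orientation'])"
```

```text
[1.21860471 2.93113845 6.01612541] [0.40008374 0.79195017 0.64060591] [0.55691149 0.1532952  0.17146847] [ 1.06357977 -0.38957956 -0.05948193] 18.3
[-1.79939914e+02  1.23393035e-02 -5.88845075e+01]
```

View pics/now.png

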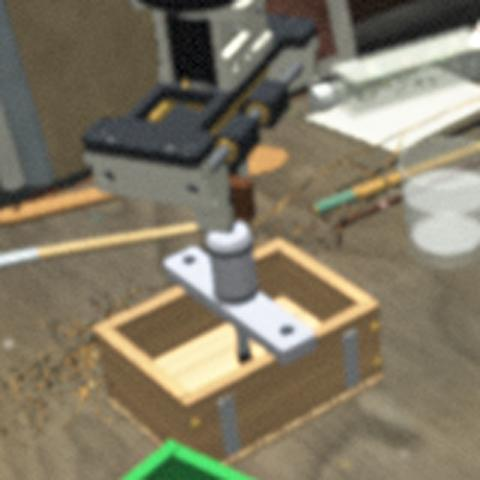

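The bar has not moved and the lock is at about 1.05 rad. Turning on to the stop in small steps.

apply_moves:
  commands:
    - [[0, 0, 0], -0.03, 1]
    - [[0, 0, 0], -0.06, 1]
    - [[0, 0, 0], -0.09, 1]
    - [[0, 0, 0], -0.12, 1]
    - [[0, 0, 0], -0.12, 1]

```text
clock: 18.72
tool_pos: [0.557, 0.1533, 0.1715]
orientation: [-179.9, 0.0, -65.8]
force: [1.1, 2.9, 6.5]
opening: 0.0119
gripper_force: 29.9
```

```bash
python3 fz.py; python3 -c "
from h import *
print(ctrl.get_obs()['orientation'])"
```

```text
[1.03319595 2.73537414 6.1508138 ] [0.44600831 0.46705807 0.47712978] [0.55695386 0.15331917 0.17148719] [ 1.16171048 -0.49599906 -0.02119263] 19.1167
[-1.79935060e+02  1.91662245e-02 -6.57548771e+01]
```

apply_moves:
  commands:
    - [[0, 0, 0], -0.03, 1]
    - [[0, 0, 0], -0.03, 1]
    - [[0, 0, 0], -0.03, 1]
    - [[0, 0, 0], -0.03, 0.85]
    - [[0, 0, 0], -0.03, 0.8]
    - [[0, 0, 0], -0.03, 0.7]
    - [[0, 0, 0], -0.03, 0.6]
    - [[0, 0, 0], -0.03, 0.5]
    - [[0, 0, 0], -0.03, 0.5]
    - [[0, 0, 0], -0.03, 0.5]
    - [[0, 0, 0], -0.03, 0.5]

```text
clock: 20.03
tool_pos: [0.5566, 0.1528, 0.1709]
orientation: [180.0, -0.0, -67.5]
force: [0.4, -0.1, 0.2]
opening: 0.0434
gripper_force: 0.0
```

apply_moves:
  commands:
    - [[0, 0, 0.5], 0, 0.4]
    - [[0, 0, 1.5], 0, 0.4]
    - [[0, 0, 3], 0, 0.4]
    - [[0, 0, 5], 0, 0.4]
    - [[0, 0, 7], 0, 0.4]
    - [[0, 0, 9], 0, 0.4]
    - [[0, 0, 11], 0, 0.4]
    - [[0, 0, 12], 0, 0.4]
    - [[0, 0, 12], 0, 0.4]

```text
clock: 20.78
tool_pos: [0.5578, 0.1533, 0.2946]
orientation: [-179.7, 0.0, -67.5]
force: [0.5, -0.5, 1.2]
opening: 0.0524
gripper_force: 0.0
```

```bash
python3 fz.py
```

```text
[ 0.02779561 -0.33623695 -0.24043763] [0.48712358 0.60151839 0.33313833] [0.55643132 0.15274366 0.29019976] [ 0.04556513 -0.03676236 -0.03077977] 21.1833
```

View pics/now.png

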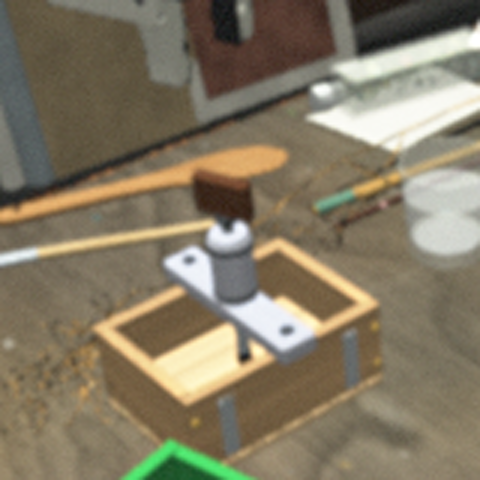

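The gripper is clear. The bar is unmoved on both walls, the foot (243,357) is still on the board, and the handle (223,195) is turned and stayed down. Handing in.

```bash
python3 -c "
from plant import ctrl
print(ctrl.close_job())"
```

```text
the job is handed in; nothing more can be done
None
```

The gauge lies flat across the middle of the wooden casting box, with its foot on the board and the handle twisted clockwise to about 1.2 rad (locked). I let go and handed the job in at about 21 s; the hand-in returned no verdict, and I did not re-measure the eraser and jars, though nothing was driven near them.

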